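# Free a twist cap of unknown hand and hold it over the bowl

## Robot

A 6-joint arm with a two-finger parallel gripper is mounted at the origin on the work surface. World frame = base frame: x ahead of the robot, y to its left, z up, the work surface at z = 0. Lengths are in m, angles in rad, forces in N, time in s.
With the tool pointing down it reaches from about 0.4 to 0.825 m from the base axis. Payload 7 kg.
Tool frame: the origin (TCP) lies at the very end of the fingers, on their centre line; the grasp point (between the pads) lies 19 mm behind it; z points along the fingers, y is the line along which they close (so a half turn about z gives the same grasp; the last joint's range is limited). The gripper opens to 88 mm and grips with 3 to 60 N. Pads are 19 mm wide; open, the fingers measure 130 mm over their backs; the gripper's body (78 mm by 193 mm) begins 47 mm behind the grasp point.
Start: joints at [-1.048, 0.359, 0.012, 0, -1.224, -0.288], TCP at [0.157, -0.656, 0.227] pointing down, gripper open.
Joint ranges: [-3.07, 3.07], [-1.43, 2.12], [-1.02, 1.25], [-3.03, 1.67], [-3.05, -0], [-3.03, 3.03]. Speed limits (rad/s): [2.39, 2.39, 3.01, 3.14, 3.14, 3.14].

## Interface

Orientations are given as [roll, pitch, yaw] about the fixed x, y, z axes, in that order (R = Rz(yaw) Ry(pitch) Rx(roll)).
In Python, from station import arm gives the robot as it stands.
- The arm moves only by the tool step_arm, never from a script. Its argument "rows" is a list of rows, each a list of 5 numbers: the shift along the world's x, y, z in m, then the turn about the world's z in rad, then the finger opening in m, from 0 to 0.0876. In form: [[x, y, z, spin, gripper], ...]. A call has 1 to 20 rows; each row is the pose to reach, as a shift and turn from the pose commanded when the call began; what a row does not reach only later rows make up. A row lasts 1/10 s, in which the tool goes at most 50 mm and 8.59 degrees, less where a joint would pass 70% of its speed; a pose out of reach is approached as far as the arm can. A call with a gripper value outside its range is refused whole. The fingers move at their own pace and stop on an object; "newtons" is the grip in N (left out, the last holds). Time passes only in rows, so rows that repeat a pose let the fingers close. It gives the time, the measured TCP pose, the force, the opening and the grip force at its end, in the units of the state.
- arm.get_state(): the state, without advancing time (a new reading comes with each control period).
- arm.grab_frame(name): name is "scene" or "top"; returns a dict with "color" (384x512x3 uint8, blue, green, red), "vfov" (degrees; the focal length in pixels is half the picture's height over the tangent of half this angle, whatever the lens; pixels are square), "cx", "cy" (the principal point, pixels), "rvec" (rotation vector, rad) and "tvec" (3), from world to camera coordinates, as OpenCV has them. Camera axes: x right, y down, z forward; pixel columns grow to the right and rows downward; lengths in m; the calibration is good to about 2 mm. A picture is of the moment at which its call begins. There is no depth.
- arm.job_done(): hands the job in; it is judged then, once.
The state is a dict: "t": time; "q": joint angles; "qd": joint speeds; "joint_efforts": joint torques, N m; "eef_pos": TCP position; "ee_rot": TCP orientation; "force": force on the tool from outside, world axes, zero at the start; "moment": the same for the moment, N m; "width": finger opening in m; "gripper_force": force on a finger pad.
Only numpy, scipy, OpenCV 4.12 (cv2) and the standard library are available. Lean on these libraries where they do the work, as an engineer would, in place of code of your own. Each camera call takes 0.05 s, during which the arm holds its last target. There are 200 camera calls.

## Task

The red cap of the squat garlic jar may loosen clockwise or anticlockwise, nobody remembers which: find out by trying it, twist it loose and lift it off the jar. Carry it to the blue bowl and finish still holding it in the gripper, level, over the middle of the bowl and a few centimetres above its rim without touching it, so that the brine drips inside; leave the other things on the table where they are.

Things in the scene. Friction and masses are not known exactly. Their poses are not given: they have to be found in the camera images.
- cap_center (a point): Centre (on the axis, half-way up) of the red plastic twist cap: round, ridged, 56 mm across, 38 mm high, about 60 g, flat closed top with a white dot near the edge. On the jar its underside is 76 mm and its top 114 mm above the table. z is its axis, up; x points to the dot, roughly along the world's x at the start. Grip it across its sides, from above.
- cap: The same cap; origin on its axis at the underside, 19 mm below its centre. A lug cap: it turns without rising until its lugs are free. The wrong way it meets a solid stop within 0.35 rad; the right way it runs easily and lifts straight off from 1.15 to 1.85 rad past its start. Which way is right cannot be seen. At the stop, 0.2 N m about its axis is enough to feel; more makes the fingers slip.
- jar: Squat clear glass jar of white garlic cloves, fixed to the table in a grey round holder (112 mm across, 18 mm high); it cannot turn or move. Origin at the centre of its underside, on the table; x as the world's. Glass 86 mm across up to 52 mm, sloping in to a 34 mm neck at 66 mm; the neck ends inside the cap, 100 mm above the table. Jar and bowl stand one on the left, one on the right.
- bowl_rim (a point): Centre of the mouth of the loose blue ceramic bowl, 140 mm across the rim, 55 mm high, 350 g; the rim is 55 mm above the table.
- pot_lid: Bystander: aluminium pot lid 164 mm across with a knob, 48 mm high; origin at the centre of its underside.
- dumpling_press: Bystander: open green plastic dumpling press, two 90 mm round halves side by side along its y and two handles, 14 mm high; origin between the halves, underside.
- mug: Bystander: white mug 76 mm across, 85 mm high; origin at the centre of its underside.
- vinegar: Bystander: amber bottle 60 mm across, 150 mm high; origin at the centre of its underside.
- saucer: Bystander: white saucer 100 mm across, 16 mm high; origin at the centre of its underside.
Not all that is in view belongs to the job. What is shaped like the jar but pink is not meant. Of the things shaped like the cap, the red one is meant.

How it is judged:
On the way, in this order (a step that is already met when the one before it is completed fails the run):
1. the cap has been turned, still seated on the jar, until its dot points at least 0.8 rad away from the jar's x axis (angle between the x axis of cap_center and the x axis of jar, either way round above 0.8 rad and z of cap in the frame of jar below 0.081 m and horizontal distance between cap and jar below 0.006 m), for 0.05 s.
2. the fingers hold the cap lifted clear of the jar (z of cap in the frame of jar above 0.105 m and contact force between cap and the fingers above 0.5 N), for 0.1 s.
At the end, for the whole second after the job is handed in: The gripper holds the cap still and level (within 0.25 rad), its axis within 35 mm of the middle of the bowl and its underside 12 to 150 mm above the rim; the bowl stands upright on the table (horizontal distance between cap and bowl_rim below 0.035 m and z of cap in the frame of bowl_rim between 0.012 and 0.15 m and angle between cap_center's own z axis and vertical below 0.25 rad and contact force between cap and the fingers above 0.5 N and height (world z) of bowl_rim below 0.065 m and angle between bowl_rim's own z axis and vertical below 0.15 rad and linear speed of cap below 0.03 m/s); the arm keeps its last pose, push and grip.
It fails at once if the bowl is pushed more than 30 mm (distance of bowl_rim from where it was at the start of the episode above 0.03 m).
It fails at once if a bystander is moved more than 20 mm (distance of any of pot_lid, dumpling_press, mug, vinegar, saucer from where it was at the start of the episode above 0.02 m).
It also fails if it takes over 54 s, if anything falls off the work surface, if the arm or the gripper's body presses on something with over 40 N, if the wrist force passes 120 N, or if a joint passes its speed limit or range.

## Working session

There is one attempt and no reset: what is moved stays moved. The work goes in short steps, Python scripts to look and compute and a tool call to move; the robot and the scene stay as the last step left them, time stands still between calls to the robot, and variables do not carry over. Pictures are saved under pics/ and viewed, at most 10 in all, crops included, and the job is handed in when it is done.

Besides the shell and the picture viewer there is one more tool, called after "Call:" as name(argument=value, ...) on one line, values as JSON. step_arm: Moves the arm, as the interface text tells. Its arguments: {"type":"object","properties":{"rows":{"type":"array"},"newtons":{"type":"number"}},"required":["rows"]}

```bash
mkdir -p pics; cat > h.py <<'E'
import numpy as np,cv2
from station import arm
def grab(n):
    f=arm.grab_frame(n);im=np.asarray(f["color"]);h=im.shape[0]
    fl=h/2/np.tan(np.radians(f["vfov"])/2)
    K=np.array([[fl,0,f["cx"]],[0,fl,f["cy"]],[0,0,1]])
    R=cv2.Rodrigues(np.array(f["rvec"],float))[0];t=np.array(f["tvec"],float).ravel()
    return im.copy(),K,R,t
def ray(c,uv,z):
    im,K,R,t=c;d=R.T@np.linalg.inv(K)@np.array([uv[0],uv[1],1.]);o=-R.T@t
    return o+d*(z-o[2])/d[2]
def proj(c,p):
    im,K,R,t=c;q=K@(R@np.array(p,float)+t);return q[:2]/q[2]
E
python3 - <<'E'
from h import *
print(arm.get_state())
for n in("top","scene"):
    c=grab(n);cv2.imwrite(f"pics/{n}0.png",c[0]);print(n,c[1][0,0],-c[2].T@c[3])
    hsv=cv2.cvtColor(c[0],cv2.COLOR_BGR2HSV)
    for nm,lo,hi in(("red",(0,120,60),(8,255,255)),("red2",(170,120,60),(180,255,255)),("blue",(100,100,40),(130,255,255))):
        m=cv2.inRange(hsv,lo,hi);k,_,s,ce=cv2.connectedComponentsWithStats(m)
        for i in range(1,k):
            if s[i,4]>60: print(nm,s[i],ce[i].round(1))
E
```

```text
{'t': 0.0, 'q': array([-1.04787009e+00,  3.59399410e-01,  1.10678725e-02, -3.80045538e-04,
       -1.22408559e+00, -2.88123431e-01]), 'qd': array([-0.00233686,  0.00106175, -0.00048632, -0.00012337, -0.00034151,
        0.0002994 ]), 'joint_efforts': array([ 8.39077416e-05, -5.82723105e+01,  2.93053025e+01,  6.99721992e+00,
        6.92199043e-03, -2.03359104e-04]), 'eef_pos': array([ 0.15692731, -0.65600558,  0.22561312]), 'ee_rot': array([ 3.13993713e+00, -1.18066841e-04, -2.90691918e+00]), 'force': array([-0.04653648,  0.47275638, -0.31784499]), 'moment': array([ 0.02344472,  0.01666926, -0.05344654]), 'gripper_force': 0.0, 'width': 0.08758802187956832}
top 377.32434188855143 [ 4.89508915e-01 -1.06716361e-03  1.11725389e+00]
red [197 201  21  21 314] [206.7 211.8]
blue [   0  109   40   45 1138] [ 18.9 134.6]
blue [ 266  181   48   47 1754] [289.6 204.3]
scene 378.2627676376664 [ 1.18131578 -0.46527031  1.1175983 ]
red [262 158  15  18 208] [268.5 166.3]
blue [ 441    0   71   34 1238] [487.3  10.9]
blue [406 118  30  31 271] [418.5 134.4]
blue [202 201  34  25 526] [217.  214.1]
```

View pics/top0.png

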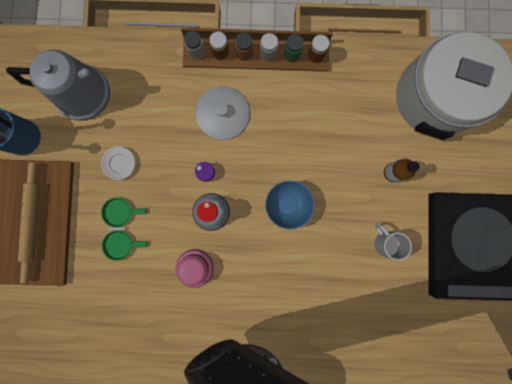

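View pics/scene0.png

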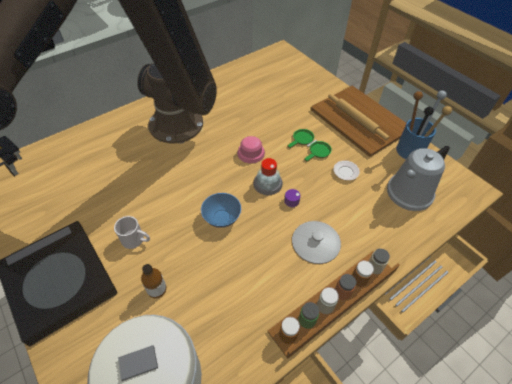

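The top view shows the cap-like things: red cap on the grey and white jar at (207,212), purple cap on the table at (204,172), and a pink jar-shaped thing at (195,268). Red on the clear jar fits the description. The blue bowl is at (290,205). I'll measure both and enlarge to confirm.

```bash
python3 - <<'E'
from h import *
C={}
for n in("top","scene"):
    c=C[n]=grab(n);hsv=cv2.cvtColor(c[0],cv2.COLOR_BGR2HSV)
    b=hsv
    m=cv2.inRange(hsv,(0,120,60),(8,255,255))|cv2.inRange(hsv,(172,120,60),(180,255,255))
    def big(m,ok):
        cs,_=cv2.findContours(m,0,2);cs=[q for q in cs if ok(cv2.boundingRect(q)) and cv2.contourArea(q)>60]
        return max(cs,key=cv2.contourArea)
    q=cv2.convexHull(big(m,lambda r:True));ce,r=cv2.minEnclosingCircle(q);el=cv2.fitEllipse(q)
    print(n,"cap",ce,r,el,[ray(c,ce,z).round(4) for z in(.095,.114)])
    mb=cv2.inRange(hsv,(95,90,30),(130,255,255))
    q=cv2.convexHull(big(mb,lambda r:190<r[0]<300 and r[1]>150));el=cv2.fitEllipse(q)
    pts=np.array([ray(c,p,.055)[:2] for p in q[:,0]]).astype(np.float32)
    print(n,"bowl",el,ray(c,el[0],.055).round(4),cv2.minEnclosingCircle(pts))
    u,v=(207,212) if n=="top" else (268,166)
    cv2.imwrite(f"pics/c_{n}.png",cv2.resize(c[0][v-40:v+40,u-40:u+40],None,fx=5,fy=5,interpolation=2))
a=cv2.hconcat([cv2.imread("pics/c_top.png"),cv2.imread("pics/c_scene.png")]);cv2.imwrite("pics/crop.png",a)
# neighbours
for nm,p in (("purple",(204,172)),("pink",(195,268)),("lid",(222,112)),("press1",(117,212)),("press2",(117,245))):print(nm,ray(C["top"],p,.04).round(3))
E
```

```text
top cap (206.67526245117188, 211.0824737548828) 10.501399993896484 ((206.6246337890625, 211.2085418701172), (20.056665420532227, 20.893478393554688), 80.35767364501953) [array([0.4955, 0.118 , 0.095 ]), array([0.4954, 0.1157, 0.114 ])]
top bowl ((289.5164794921875, 204.39222717285156), (47.110511779785156, 47.56076431274414), 113.4014663696289) [ 0.5214 -0.1097  0.055 ] ((0.5212122201919556, -0.10955977439880371), 0.06734169274568558)
scene cap (268.3728942871094, 166.38983154296875) 8.719039916992188 ((268.29296875, 166.33123779296875), (16.037389755249023, 17.507648468017578), 11.2096586227417) [array([0.4941, 0.1197, 0.095 ]), array([0.5069, 0.1088, 0.114 ])]
scene bowl ((219.0715789794922, 210.5631103515625), (30.174755096435547, 35.080528259277344), 104.74263000488281) [ 0.5264 -0.1162  0.055 ] ((0.5245508551597595, -0.11209843307733536), 0.06555891036987305)
purple [0.607 0.136 0.04 ]
pink [0.335 0.151 0.04 ]
lid [0.784 0.091 0.04 ]
press1 [0.486 0.379 0.04 ]
press2 [0.393 0.374 0.04 ]
```

View pics/crop.png

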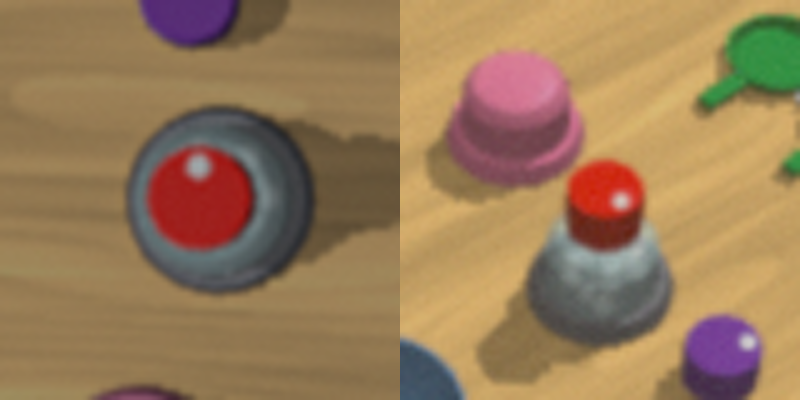

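The crop shows the red cap with its white dot on the clear garlic jar, at about (207,211) in the top view. The pink thing and the purple cap are decoys. The cap axis is near (0.496, 0.117), and the bowl is at (0.523, -0.111).

Call:
step_arm(rows=[[0.25,0.25,0,1.57,0.0876],[0.25,0.25,0,1.57,0.0876],[0.25,0.25,0,1.57,0.0876],[0.25,0.25,0,1.57,0.0876],[0.25,0.25,0,1.57,0.0876],[0.25,0.25,0,1.57,0.0876],[0.25,0.25,0,1.57,0.0876],[0.25,0.25,0,1.57,0.0876],[0.339,0.7725,0,1.57,0.0876],[0.339,0.7725,0,1.57,0.0876],[0.339,0.7725,0,1.57,0.0876],[0.339,0.7725,0,1.57,0.0876],[0.339,0.7725,0,1.57,0.0876],[0.339,0.7725,0,1.57,0.0876],[0.339,0.7725,0,1.57,0.0876],[0.339,0.7725,0,1.57,0.0876],[0.339,0.7725,0,1.57,0.0876],[0.339,0.7725,0,1.57,0.0876],[0.339,0.7725,0,1.57,0.0876],[0.339,0.7725,0,1.57,0.0876]])

```text
t: 2.2
eef_pos: [0.4965, 0.1194, 0.2262]
ee_rot: [3.142, 0.0, -1.333]
force: [-0.5, -0.2, -0.1]
width: 0.0875
gripper_force: 0.0
```

Call:
step_arm(rows=[[0,0,-0.03,0,0.0876],[0,0,-0.06,0,0.0876],[0,0,-0.09,0,0.0876],[0,0,-0.09,0,0.0876]])

```text
t: 2.6
eef_pos: [0.4933, 0.1142, 0.1331]
ee_rot: [3.135, -0.002, -1.338]
force: [-0.2, 0.5, -0.3]
width: 0.0875
gripper_force: 0.0
```

```bash
python3 - <<'E'
from h import *
s=arm.get_state();print(s["q"].round(3),s["eef_pos"],s["ee_rot"])
c=grab("scene");u,v=(268,160);a=cv2.resize(c[0][v-50:v+50,u-50:u+50],None,fx=4,fy=4,interpolation=2)
c=grab("top");u,v=(207,212);b=cv2.resize(c[0][v-50:v+50,u-50:u+50],None,fx=4,fy=4,interpolation=2)
cv2.imwrite("pics/pre.png",cv2.hconcat([a,b]))
E
```

```text
[ 0.615  0.171 -0.478 -0.001 -0.929 -0.381] [0.4933289  0.11419871 0.13306965] [ 3.13463116e+00 -1.67519993e-03 -1.33791960e+00]
```

View pics/pre.png

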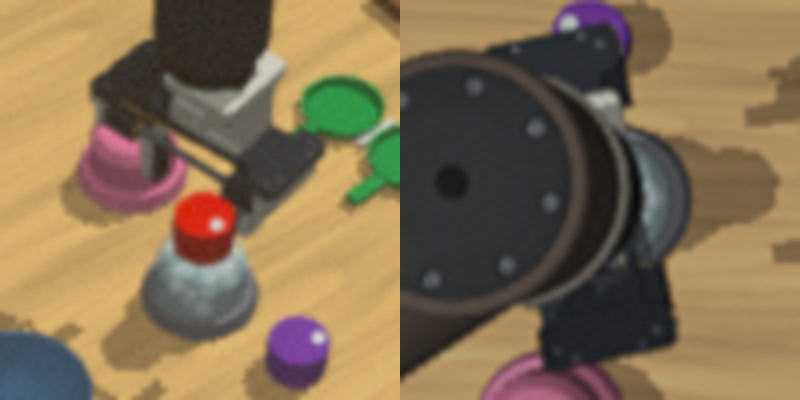

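The crop shows the fingers straddling the red cap, which is at (205,215) in the left half, just above it and centred. I'll descend and grip.

Call:
step_arm(rows=[[0,0,-0.02,0,0.0876],[0,0,-0.04,0,0.0876],[0,0,-0.055,0,0.0876],[0,0,-0.055,0,0.0876],[0,0,-0.055,0,0.0876]])

```text
t: 3.2
eef_pos: [0.4971, 0.1164, 0.0832]
ee_rot: [-3.14, 0.0, -1.337]
force: [0.0, -0.1, 1.5]
width: 0.0876
gripper_force: 0.0
```

Call:
step_arm(newtons=20, rows=[[0,0,0,0,0.04],[0,0,0,0,0.04],[0,0,0,0,0.04],[0,0,0,0,0.04],[0,0,0,0,0.04],[0,0,0,0,0.04]])

```text
t: 3.8
eef_pos: [0.4961, 0.1161, 0.0818]
ee_rot: [-3.141, -0.0, -1.337]
force: [-0.4, -0.3, 3.6]
width: 0.0554
gripper_force: 20.0
```

```bash
python3 -c "
from h import *
s=arm.get_state();[print(k,s[k]) for k in ('eef_pos','ee_rot','force','moment','width','gripper_force')]"
```

```text
eef_pos [0.49609715 0.11611058 0.08179896]
ee_rot [-3.14142342e+00 -9.34278820e-06 -1.33660564e+00]
force [-0.4341929  -0.25194787  3.63772256]
moment [ 0.10313617  0.55936256 -0.03900774]
width 0.055361788658817954
gripper_force 20.00021769432351
```

Call:
step_arm(rows=[[0,0,0,0.06,0.04],[0,0,0,0.12,0.04],[0,0,0,0.18,0.04],[0,0,0,0.18,0.04]])

```text
t: 4.2
eef_pos: [0.496, 0.1161, 0.0818]
ee_rot: [3.142, 0.0, -1.156]
force: [-2.4, 0.5, 4.9]
width: 0.0556
gripper_force: 20.0
```

```bash
python3 -c "
from h import *
s=arm.get_state();[print(k,s[k]) for k in ('eef_pos','ee_rot','force','moment','width','gripper_force')]"
```

```text
eef_pos [0.49596228 0.11606159 0.08175833]
ee_rot [ 3.14150890e+00  3.81607414e-05 -1.15601880e+00]
force [-2.4124766   0.47600709  4.87832829]
moment [ 0.178597    1.00744264 -0.10305376]
width 0.05563479423593406
gripper_force 19.99970816541463
```

Call:
step_arm(rows=[[0,0,0,0.05,0.04],[0,0,0,0.1,0.04],[0,0,0,0.1,0.04]])

```text
t: 4.5
eef_pos: [0.4962, 0.1161, 0.0816]
ee_rot: [-3.141, 0.0, -1.059]
force: [-0.6, -0.1, 2.2]
width: 0.056
gripper_force: 20.0
```

```bash
python3 -c "
from h import *
s=arm.get_state();[print(k,s[k]) for k in ('eef_pos','ee_rot','force','moment','width','gripper_force')]"
```

```text
eef_pos [0.49616442 0.11611455 0.0816347 ]
ee_rot [-3.14114911e+00  1.98276376e-04 -1.05873756e+00]
force [-0.55562016 -0.05286851  2.20315868]
moment [ 0.12407168  0.25551626 -0.69332753]
width 0.05596006607832519
gripper_force 19.999543443555012
```

Mz jumped from -0.10 to -0.69 N m at +0.28 rad, so anticlockwise meets the stop. Next I'll go clockwise and check that it runs freely.

Call:
step_arm(rows=[[0,0,0,-0.1,0.04],[0,0,0,-0.2,0.04],[0,0,0,-0.3,0.04],[0,0,0,-0.4,0.04],[0,0,0,-0.5,0.04],[0,0,0,-0.6,0.04],[0,0,0,-0.7,0.04],[0,0,0,-0.7,0.04]])

```text
t: 5.3
eef_pos: [0.4962, 0.1161, 0.0816]
ee_rot: [-3.141, 0.0, -1.76]
force: [0.8, 0.4, 1.5]
width: 0.056
gripper_force: 20.0
```

```bash
python3 -c "
from h import *
s=arm.get_state();[print(k,s[k]) for k in ('eef_pos','ee_rot','force','moment','width','gripper_force')]"
```

```text
eef_pos [0.49620518 0.11609719 0.08162758]
ee_rot [-3.14125888e+00  5.84561720e-06 -1.75997332e+00]
force [0.7571872  0.40069633 1.46294896]
moment [-0.00161691  0.06471883 -0.01237536]
width 0.05595921893728235
gripper_force 20.00134417321533
```

Clockwise runs freely, with Mz about 0 at -0.42 rad from the start. I'll keep turning to about -1.5 rad.

Call:
step_arm(rows=[[0,0,0,-0.12,0.04],[0,0,0,-0.24,0.04],[0,0,0,-0.36,0.04],[0,0,0,-0.48,0.04],[0,0,0,-0.6,0.04],[0,0,0,-0.72,0.04],[0,0,0,-0.84,0.04],[0,0,0,-0.96,0.04],[0,0,0,-1.06,0.04],[0,0,0,-1.06,0.04],[0,0,0,-1.06,0.04]])

```text
t: 6.4
eef_pos: [0.4941, 0.1164, 0.0816]
ee_rot: [3.14, -0.002, -2.816]
force: [-11.3, 6.6, 11.2]
width: 0.0556
gripper_force: 20.0
```

```bash
python3 - <<'E'
from h import *
s=arm.get_state();[print(k,s[k]) for k in ('eef_pos','ee_rot','force','moment','width','gripper_force')]
c=grab("scene");u,v=(268,160);a=cv2.resize(c[0][v-40:v+40,u-40:u+40],None,fx=6,fy=6,interpolation=2)
cv2.imwrite("pics/turned.png",a)
E
```

```text
eef_pos [0.49413155 0.11641809 0.0816051 ]
ee_rot [ 3.14038571e+00 -2.44249135e-03 -2.81560939e+00]
force [-11.33002083   6.61511496  11.18050602]
moment [ 2.42401454  4.31279733 -0.14164331]
width 0.05555700359224926
gripper_force 20.00315052922815
```

View pics/turned.png

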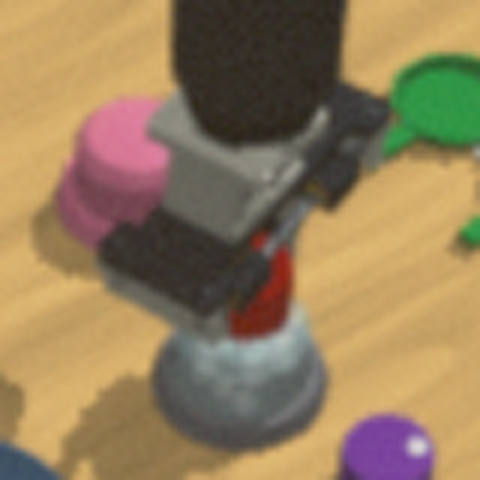

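The picture shows the cap gripped between the fingers, still upright on the jar. There is a mild side force, so I'll lift gently and check.

Call:
step_arm(newtons=25, rows=[[0,0,0.002,0,0.04],[0,0,0.005,0,0.04],[0,0,0.008,0,0.04],[0,0,0.008,0,0.04]])

```text
t: 6.85
eef_pos: [0.494, 0.1163, 0.0885]
ee_rot: [3.14, -0.003, -2.816]
force: [-7.5, 6.1, -0.0]
width: 0.0554
gripper_force: 25.0
```

```bash
python3 -c "
from h import *
s=arm.get_state();[print(k,s[k]) for k in ('eef_pos','ee_rot','force','moment','width','gripper_force')]"
```

```text
eef_pos [0.49403456 0.11628595 0.08853881]
ee_rot [ 3.140405   -0.0031908  -2.81564005]
force [-7.51489329  6.12095594 -0.01278993]
moment [2.24385256 2.53206048 0.04803564]
width 0.05540632679302837
gripper_force 25.000435203546658
```

Lifting without resistance. I'll continue up.

Call:
step_arm(rows=[[0,0,0.008,0,0.04],[0,0,0.016,0,0.04],[0,0,0.026,0,0.04],[0,0,0.04,0,0.04],[0,0,0.055,0,0.04],[0,0,0.07,0,0.04],[0,0,0.08,0,0.04],[0,0,0.08,0,0.04],[0,0,0.08,0,0.04]])

```text
t: 7.75
eef_pos: [0.4959, 0.1159, 0.1694]
ee_rot: [3.141, 0.0, -2.817]
force: [-0.6, 0.5, -0.7]
width: 0.0556
gripper_force: 25.0
```

```bash
python3 - <<'E'
from h import *
s=arm.get_state();[print(k,s[k]) for k in ('q','eef_pos','ee_rot','force','moment','width','gripper_force')]
c=grab("scene");u,v=(268,150);a=cv2.resize(c[0][v-50:v+50,u-50:u+50],None,fx=5,fy=5,interpolation=2)
cv2.imwrite("pics/lift.png",a)
E
```

```text
q [ 6.15702836e-01  1.33045604e-01 -4.30425347e-01 -2.50137768e-04
 -1.00719392e+00 -1.86160659e+00]
eef_pos [0.49585317 0.11594191 0.16938202]
ee_rot [ 3.14135238e+00  6.52904879e-05 -2.81683371e+00]
force [-0.57192109  0.5180841  -0.6802617 ]
moment [-0.01688396  0.0637325   0.05684951]
width 0.05557488608308023
gripper_force 24.99984878813848
```

View pics/lift.png

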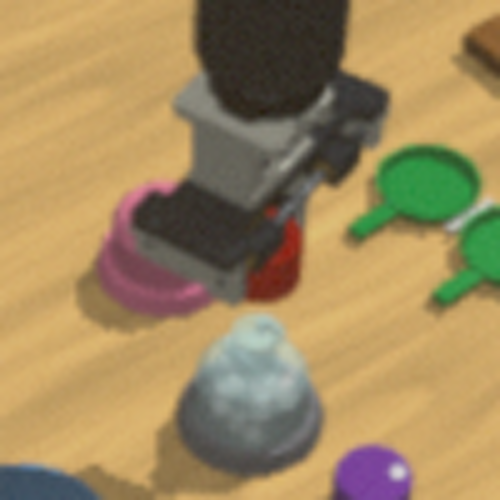

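The picture shows the cap held level above the bare jar neck, with the cap at (270,260) and the neck at (262,330). Next, carry it to the bowl.

Call:
step_arm(rows=[[0.002,-0.015,0,0,0.04],[0.005,-0.04,0,0,0.04],[0.008,-0.07,0,0,0.04],[0.012,-0.1,0,0,0.04],[0.016,-0.13,0,0,0.04],[0.019,-0.16,0,0,0.04],[0.022,-0.19,0,0,0.04],[0.025,-0.21,0,0,0.04],[0.027,-0.222,0,0,0.04],[0.027,-0.227,0,0,0.04],[0.027,-0.227,0,0,0.04],[0.027,-0.227,-0.015,0,0.04],[0.027,-0.227,-0.03,0,0.04],[0.027,-0.227,-0.045,0,0.04],[0.027,-0.227,-0.045,0,0.04],[0.027,-0.227,-0.045,0,0.04],[0.027,-0.227,-0.045,0,0.04],[0.027,-0.227,-0.045,0,0.04]])

```text
t: 9.6
eef_pos: [0.5236, -0.1107, 0.1254]
ee_rot: [-3.141, 0.001, -2.816]
force: [-0.6, -0.6, -1.2]
width: 0.0553
gripper_force: 25.0
```

```bash
python3 - <<'E'
from h import *
s=arm.get_state();[print(k,s[k]) for k in ('eef_pos','ee_rot','qd','force','width','gripper_force')]
c=grab("scene");u,v=(225,190);p=s["eef_pos"]
print("expected cap centre px",proj(c,p+[0,0,.013]),"bowl",proj(c,[.523,-.111,.055]))
hsv=cv2.cvtColor(c[0],cv2.COLOR_BGR2HSV);m=cv2.inRange(hsv,(0,120,60),(8,255,255));k,_,st,ce=cv2.connectedComponentsWithStats(m)
print([(st[i],ce[i]) for i in range(1,k) if st[i,4]>30])
a=cv2.resize(c[0][v-60:v+60,u-60:u+60],None,fx=4,fy=4,interpolation=2)
cv2.imwrite("pics/bowl.png",a)
E
```

```text
eef_pos [ 0.52356578 -0.11068848  0.12543245]
ee_rot [-3.14124989e+00  1.44381985e-03 -2.81637495e+00]
qd [-0.00373475  0.00122463 -0.00377996 -0.00020968  0.004442    0.00050998]
force [-0.59356382 -0.58274268 -1.23461958]
width 0.05531596077487335
gripper_force 24.999997070990503
expected cap centre px [218.37862609 194.50373364] bowl [219.79944116 209.15863448]
[(array([216, 187,  12,  18, 135], dtype=int32), array([222.53333333, 196.95555556]))]
```

View pics/bowl.png

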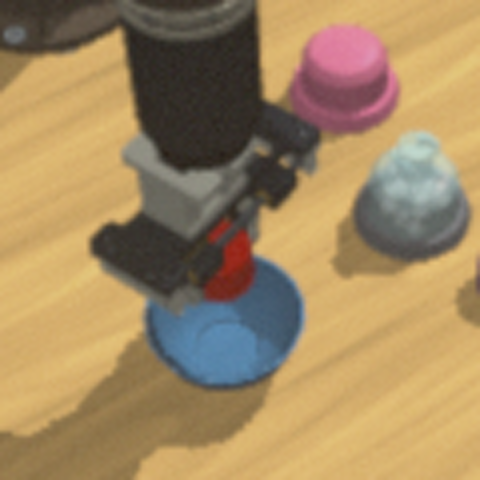

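The cap is held level over the bowl, centred at (222,197) where it should be. Its underside is about 6 cm above the rim and clear of it, and the arm is at rest.

```bash
python3 -c "
from station import arm
print(arm.job_done())"
```

```text
the job is handed in; nothing more can be done
None
```

The red cap loosened clockwise (anticlockwise hit the stop); I lifted it off and handed the job in with it held level over the middle of the blue bowl, about 6 cm above the rim; no verdict was returned.

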